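# Load the poling bed, close the isolator and key the high voltage on

## Robot

A 6-joint arm with a two-finger parallel gripper is mounted at the origin on the work surface. World frame = base frame: x ahead of the robot, y to its left, z up, the work surface at z = 0. Lengths are in mm, angles in rad, forces in N, time in s.
With the tool pointing down it reaches from about 325 to 775 mm from the base axis. Payload 5.5 kg.
Tool frame: the origin (TCP) lies on the centre line of the jaws, within the pads' length; the fingertips stand bot.tips_ahead ahead of it and the grasp point (between the pads) lies 8 mm behind it (bot.tips_ahead is the distance from the TCP to the fingertips, in mm); z points along the fingers, y is the line along which they close (so a half turn about z gives the same grasp; the last joint's range is limited). The gripper opens to 88 mm and grips with 3 to 60 N. Pads are 20 mm wide; open, the fingers measure 115 mm over their backs; the gripper's body (75 mm by 178 mm) begins 61 mm behind the grasp point.
Start: joints at [1.251, 0.091, 1.231, -0, 1.82, -0.057], TCP at [155.875, 579.413, 205.031] pointing down, gripper open.
Joint ranges: [-2.87, 2.87], [-0.86, 2.18], [0.17, 2.46], [-1.51, 4.65], [0.06, 2.69], [-2.65, 2.65]. Speed limits (rad/s): [2.57, 2.57, 3.01, 3.14, 3.14, 3.14].

## Interface

Orientations are given as a unit quaternion [x, y, z, w].
In Python, from workcell import bot gives the robot as it stands.
- The arm moves only by the tool carry_out, never from a script. Its argument "steps" is one flat list of numbers, 4 for each row, row after row: the shift along the tool's x, y, z in cm, then the turn about the tool's z in rad. In form: [dx, dy, dz, twist, dx, dy, dz, twist, ...]. A call has 1 to 12 rows; each row shifts and turns the commanded pose from where the row before left it, along the tool's axes as they then stand; what a row does not reach is not made up. A row lasts 1/12 s, in which the tool goes at most 41.7 mm and 7.16 degrees, less where a joint would pass 70% of its speed; a pose out of reach is approached as far as the arm can. A call is refused whole if a number of a shift passes 4.17 or a number of a turn 0.125, either way. A call with a gripper value outside its range is refused whole. "fingers" is the closure, from 0 (fully open) to 1 (shut), set as the call begins (left out, the last holds). The fingers move at their own pace and stop on an object; "squeeze" is the grip in N (left out, the last holds). Time passes only in rows, so rows that do not move let the fingers close. It gives the time, the measured TCP pose, the force, the opening and the grip force at its end, in the units of the state.
- bot.sense(): the state, without advancing time (a new reading comes with each control period).
- bot.get_image(name): name is "scene" or "top" or "wrist"; returns the picture (420x560x3 uint8, blue, green, red); there is no depth.
- bot.camera_info(name): a dict with "intrinsics" (3x3 intrinsics, pixels), "k1" (the pictures are not rectified: a ray, as slopes to the right and down, at radius r is drawn at 1 + k1 r^2 times it, then the intrinsics apply), "R" (3x3) and "t" (3): a world point X has camera coordinates R X + t; the wrist camera has in their place "hand_eye" (4x4, takes a point from camera to tool coordinates, whose origin is the TCP and whose axes are the flange's). Camera axes: x right, y down, z forward; pixel columns grow to the right and rows downward; lengths in mm; the calibration is good to about 2 mm. A picture is of the moment at which its call begins: read the wrist's pose just before it. camera_info takes no time and is no camera call.
- bot.finish_job(): hands the job in; it is judged then, once.
The state is a dict: "time": time; "joint_positions": joint angles; "joint_velocities": joint speeds; "joint_torque": joint torques, N m; "position": TCP position; "eef_rot": TCP orientation; "force": force on the tool from outside, world axes, zero at the start; "wrist_torque": the same for the moment, N m; "opening": opening from 0.0 (shut) to 1.0 (fully open); "finger_force": force on a finger pad.
Only numpy, scipy, OpenCV 4.12 (cv2) and the standard library are available. Lean on these libraries where they do the work, as an engineer would, in place of code of your own. Each camera call takes 0.05 s, during which the arm holds its last target. There are 200 camera calls.

## Task

Start a poling run: first lay every sample coupon from the mat gold side up and flat on the copper floor of the white poling bed, inside the rim and none on top of another; then swing the isolator's red handle over to on. Only after that push the loose key fully home in the key switch and turn it clockwise to its on stop, leaving the key standing in the switch and every coupon still lying on the bed (put back any that gets knocked out of place). Leave the jar, the dish and the loose aluminium bar alone.

Things in the scene. Friction and masses are not known exactly. Their poses are not given: they have to be found in the camera images.
- coupon0_mid (a point): centre of a sample coupon: aluminium bar 60 (its x) x 22 (its y) x 10 mm (z, up), about 40 g, with a gold strip on its top face, lying gold side up on the sample mat at the start. This point is half-way up, 5 mm above its underside. None when that coupon is absent in this run
- coupon1_mid (a point): centre of a sample coupon: aluminium bar 60 (its x) x 22 (its y) x 10 mm (z, up), about 40 g, with a gold strip on its top face, lying gold side up on the sample mat at the start. This point is half-way up, 5 mm above its underside. None when that coupon is absent in this run
- coupon2_mid (a point): centre of a sample coupon: aluminium bar 60 (its x) x 22 (its y) x 10 mm (z, up), about 40 g, with a gold strip on its top face, lying gold side up on the sample mat at the start. This point is half-way up, 5 mm above its underside. None when that coupon is absent in this run
- coupon3_mid (a point): centre of a sample coupon: aluminium bar 60 (its x) x 22 (its y) x 10 mm (z, up), about 40 g, with a gold strip on its top face, lying gold side up on the sample mat at the start. This point is half-way up, 5 mm above its underside. None when that coupon is absent in this run
- coupon4_mid (a point): centre of a sample coupon: aluminium bar 60 (its x) x 22 (its y) x 10 mm (z, up), about 40 g, with a gold strip on its top face, lying gold side up on the sample mat at the start. This point is half-way up, 5 mm above its underside. None when that coupon is absent in this run
- bed_floor (a point): centre of the copper floor of the poling bed, a fixed shallow white tray with a copper floor, z up. Floor 160 (x) x 185 mm (y) inside the rim, 12 mm above the bench; the rim is 6 mm thick and stands 4 mm above the floor; outside 172 x 197 mm
- mat: fixed thin green sample mat, 200 (x) x 220 (y) x 2 mm; origin at the centre of its underside on the bench. The coupons start on it
- isolator_pivot (a point): fixed pivot of the isolator handle, 38 mm above the bench, on a grey box 110 (x) x 80 (y) x 30 mm. Axes are those of the box: the handle swings about y; off is to -x (white mark), on to +x (green mark), z up
- isolator_handle (a point): centre of the isolator's red grip bar (16 mm thick, 50 mm long along the pivot's y axis), on a 10 x 14 mm steel arm 68 mm from the pivot; moves with the handle
- isolator (a joint): isolator handle angle in rad: 0 = off (leaning 0.6 rad from upright to the box's -x), 0.6 = upright, 1.2 = on (leaning 0.6 rad to +x, against its stop). Light to push, under 1.5 N; past upright it falls over by its own weight to the stop on that side, so it rests only off or on
- keyhole (a point): centre of the key slot's mouth in the brass plug of the key switch, on the plug's turning axis, 57 mm above the bench; z up, x along the slot; turns with the plug. Slot 14.5 mm (x) x 6.5 mm (y), 26 mm deep. The plug stands in a dark steel barrel 43 mm across (top 1.5 mm below the plug's) on a blue box 85 x 85 x 30 mm. A white mark on the box shows off, a green mark on
- plug (a joint): angle of the key switch plug in rad: 0 = off as found, grows clockwise seen from above, 1.05 (60 degrees) = on, at a stop. Friction about 0.04 N m; it stays where it is left
- key_stand: fixed light wood key stand, 50 x 50 mm at its foot, 40 x 40 mm above, 30 mm high; origin at the centre of its underside. The key stands upright in its slot, along the stand's x, 24 mm deep
- key_bow (a point): centre of the yellow bow (head) of the loose key, about 30 g, z up, blade pointing down. Bow 32 mm (x) x 10 mm (y) x 26 mm (z). Below it a steel neck 18 x 9 x 14 mm, then the blade 12 x 4 mm, 24 mm long, rounded tip; so the neck's shoulder lies 27 mm and the tip 51 mm below this point. Fully in, the shoulder rests on the plug (or on the stand's top). The key is the same turned half round
- jar: bystander: amber jar 52 mm across, 65 mm high, origin at its underside
- dish: bystander: white dish 70 mm across, 18 mm high, origin at its underside
- bar: bystander: loose aluminium pressing bar 30 x 100 x 14 mm, origin at its underside
Things that resemble listed ones, but are neither listed nor needed, are in the scene too. What is shaped like the part that bears key_bow but green is not meant.

How it is judged:
By the outcome, as a careful person would: the job done as asked, in the order asked, and still so for the second after the job is handed in, with the robot touching nothing.
Of coupon0, coupon1, coupon2, coupon3, coupon4 only 3 to 5 are there at a start; the rules pass over those that are not, and their reading is None.
At some moment in a run one of coupon0, coupon1, coupon2, coupon3, coupon4 may be knocked a few centimetres aside while the robot is not near it.
It also fails if it takes over 210 s, if anything falls off the work surface, if the arm or the gripper's body presses on something with over 40 N, if the wrist force passes 120 N, or if a joint passes its speed limit or range.

## Working session

There is one attempt and no reset: what is moved stays moved. The work goes in short steps, Python scripts to look and compute and a tool call to move; the robot and the scene stay as the last step left them, time stands still between calls to the robot, and variables do not carry over. Pictures are saved under pics/ and viewed, at most 14 in all, crops included, and the job is handed in when it is done.

Besides the shell and the picture viewer there is one more tool, called after ">>>" as name(argument=value, ...) on one line, values as JSON. carry_out: Moves the arm, as the interface text tells. Its arguments: {"type":"object","properties":{"steps":{"type":"array","items":{"type":"number"}},"fingers":{"type":"number"},"squeeze":{"type":"number"}},"required":["steps"]}

```bash
mkdir -p pics; ls; python3 - <<'E'
from workcell import bot
import cv2
s=bot.sense();print(s, bot.tips_ahead)
for n in("top","scene","wrist"):
    cv2.imwrite(f"pics/{n}0.png",bot.get_image(n)); print(n,bot.camera_info(n))
E
```

```text
pics
{'time': 0.0, 'joint_positions': array([ 1.25129378e+00,  9.18413799e-02,  1.23187420e+00,  8.78714774e-06,
        1.81978766e+00, -5.66712032e-02]), 'joint_velocities': array([-0.00028546, -0.00042264, -0.00180974, -0.00060802, -0.00128545,
       -0.00054895]), 'joint_torque': array([ 9.41745238e-04, -4.46466529e+01, -4.06436062e+01,  6.99689076e-02,
        2.97848799e-02, -1.25697566e-04]), 'position': array([155.76876301, 579.0894456 , 203.92397248]), 'eef_rot': array([ 1.31036611e-01,  9.91377070e-01, -9.37646648e-04, -1.82804129e-04]), 'force': array([-0.30738512, -0.06460963, -0.48485586]), 'wrist_torque': array([-0.0431424 ,  0.03769845,  0.00072845]), 'finger_force': 0.0, 'opening': 0.9997689114003332} 11.0
top {'intrinsics': array([[397.53414152,   0.        , 274.12588664],
       [  0.        , 397.53414152, 210.87029294],
       [  0.        ,   0.        ,   1.        ]]), 'k1': -0.04933172247475156, 'R': array([[-4.51786160e-02, -9.98978894e-01, -2.50136166e-04],
       [-9.66190136e-01,  4.37593733e-02, -2.54090019e-01],
       [ 2.53841512e-01, -1.12377563e-02
[... 349 characters left out ...]
8271,  0.48906185, -0.50711829],
       [-0.40946754, -0.29942471, -0.86178952]]), 't': array([ 328.89942276, -360.70475759, 1311.00681832])}
wrist {'intrinsics': array([[307.73807907,   0.        , 276.19995326],
       [  0.        , 307.73807907, 211.66310914],
       [  0.        ,   0.        ,   1.        ]]), 'k1': -0.060082293649074484, 'hand_eye': array([[ 1.64449917e-04, -9.57364900e-01, -2.88881328e-01,
         7.95156598e+01],
       [ 9.99999780e-01,  3.43291869e-04, -5.68419242e-04,
        -7.71415216e-02],
       [ 6.43355241e-04, -2.88881170e-01,  9.57364745e-01,
        -1.78176288e+02],
       [ 0.00000000e+00,  0.00000000e+00,  0.00000000e+00,
         1.00000000e+00]])}
```

View pics/top0.png

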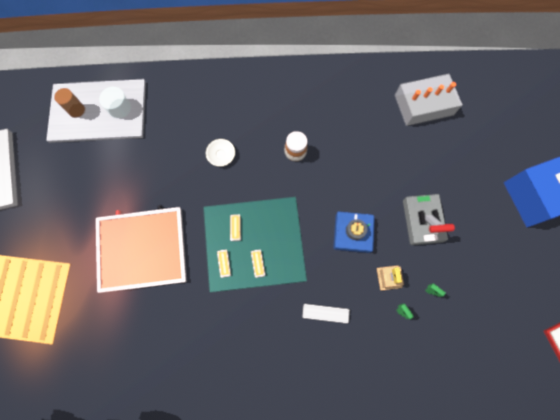

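View pics/scene0.png

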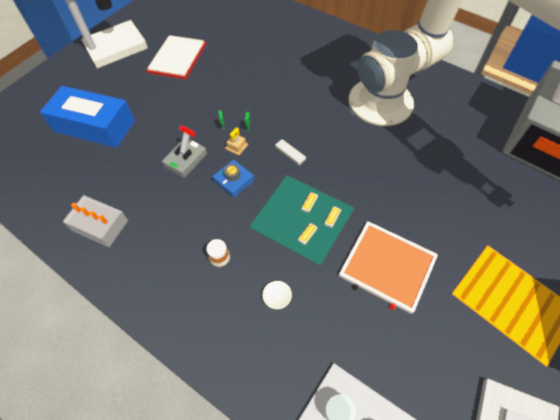

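The top view shows three coupons at about (235,228), (224,264) and (258,264). It also shows the bed (140,250), key switch (355,232), yellow key in its stand (395,276) and isolator (428,222). The lookalikes are green keys at (436,291) and (405,312), the bar at (326,313), and a breaker-like box at (428,100).

```bash
cat >h.py <<'E'
from workcell import bot
import cv2, numpy as np
from scipy.spatial.transform import Rotation as Ro
def cam(n):
    c=bot.camera_info(n)
    if n=="wrist":
        s=bot.sense(); T=np.eye(4);T[:3,:3]=Ro.from_quat(s["eef_rot"]).as_matrix();T[:3,3]=s["position"]
        W=np.linalg.inv(T@np.array(c["hand_eye"])); R,t=W[:3,:3],W[:3,3]
    else: R,t=np.array(c["R"]),np.array(c["t"])
    return np.array(c["intrinsics"]),np.array([c["k1"],0,0,0.]),R,t
def p2w(C,uv,z):
    K,d,R,t=C
    n=cv2.undistortPoints(np.array(uv,float).reshape(-1,1,2),K,d).reshape(-1,2)
    r=np.c_[n,np.ones(len(n))]@R; o=-R.T@t
    return o+r*((z-o[2])/r[:,2])[:,None]
def w2p(C,X):
    K,d,R,t=C
    return cv2.projectPoints(np.array(X,float).reshape(-1,3),cv2.Rodrigues(R)[0],t,K,d)[0].reshape(-1,2)
def shot(n,f):
    C=cam(n); im=bot.get_image(n); cv2.imwrite("pics/"+f,im); return C,im
def rects(C,mask,z,amin=30,k=True):
    "min-area rectangles of the blobs of mask, put on the plane z: centre, size, angle of long side"
    out=[]
    for c in cv2.findContours(mask.astype(np.uint8),cv2.RETR_EXTERNAL,cv2.CHAIN_APPROX_NONE)[0]:
        a=cv2.contourArea(c)
        if a<amin: continue
        w=p2w(C,c.reshape(-1,2),z)[:,:2].astype(np.float32)
        b=cv2.boxPoints(cv2.minAreaRect(w)); e=[b[1]-b[0],b[2]-b[1]]
        L=max(e,key=np.linalg.norm);S=min(e,key=np.linalg.norm)
        out.append((b.mean(0).round(1),np.linalg.norm(L).round(1),np.linalg.norm(S).round(1),round(float(np.arctan2(L[1],L[0])%np.pi),3),c.reshape(-1,2).mean(0).round(0)))
    return out
def pose():
    s=bot.sense();R=Ro.from_quat(s["eef_rot"]).as_matrix()
    return np.array(s["position"]),R,np.arctan2(R[1,1],R[0,1])
def go(xyz,phi=None):
    "tool shift (cm) and twist to reach TCP xyz with tool y along angle phi (mod pi); shift is in the present tool axes"
    p,R,f=pose(); d=R.T@(np.array(xyz,float)-p)/10
    tw=0 if phi is None else -((phi-f+np.pi/2)%np.pi-np.pi/2)
    c,s=np.cos(tw),np.sin(tw)
    print("go",xyz,"shift now",d.round(2),"twist",round(tw,3),"| shift if twisted first",np.round([c*d[0]+s*d[1],-s*d[0]+c*d[1],d[2]],2), "tilt",np.round(R[:2,2],4))
E
python3 - <<'E'
from h import *
C=cam("top"); im=cv2.imread("pics/top0.png"); hsv=cv2.cvtColor(im,cv2.COLOR_BGR2HSV);H,S,V=cv2.split(hsv)
print("tcp",w2p(C,[0,0,0]))
roi=np.zeros_like(H,bool)
roi[203:287,208:300]=1; m=roi&((V>130)); print("coupons",*rects(C,m,12),sep="\n")
roi[:]=0;roi[205:295,92:190]=1; print("bed copper",*rects(C,roi&(H<16)&(S>110)&(V>120),12,500),sep="\n")
roi[:]=0;roi[205:255,325:385]=1; print("blue box",*rects(C,roi&(H>95)&(H<125)&(S>120)&(V>80),30,300),sep="\n")
roi[:]=0;roi[255:295,370:410]=1; print("bow",*rects(C,roi&(H>22)&(H<34)&(S>200)&(V>150),55,15),sep="\n")
roi[:]=0;roi[190:250,400:460]=1; print("red grip",*rects(C,roi&((H<6)|(H>174))&(S>180)&(V>100),95,15),sep="\n")
print("green",*rects(C,roi&(H>45)&(H<75)&(S>100),30,10),sep="\n");
print("white",*rects(C,roi&(S<50)&(V>190),30,10),sep="\n");
cv2.imwrite("pics/crop1.png",cv2.resize(im[190:330,300:470],None,fx=4.5,fy=4.2,interpolation=cv2.INTER_CUBIC)[:600])
E
```

```text
tcp [[276.5632688 492.8523912]]
coupons
(array([517.6,  28.8], dtype=float32), np.float32(208.8), np.float32(193.1), 1.567, array([253., 244.]))
bed copper
blue box
(array([ 531.2, -200.2], dtype=float32), np.float32(89.2), np.float32(89.1), 1.426, array([355., 231.]))
bow
red grip
(array([ 517.9, -373.5], dtype=float32), np.float32(46.4), np.float32(10.8), 1.524, array([442., 228.]))
green
(array([ 602.6, -370.2], dtype=float32), np.float32(26.4), np.float32(9.7), 1.527, array([423., 198.]))
white
(array([ 510.2, -370.1], dtype=float32), np.float32(28.1), np.float32(13.9), 1.523, array([429., 237.]))
(array([ 551., -386.], dtype=float32), np.float32(26.8), np.float32(7.0), 0.681, array([433., 220.]))
```

View pics/crop1.png

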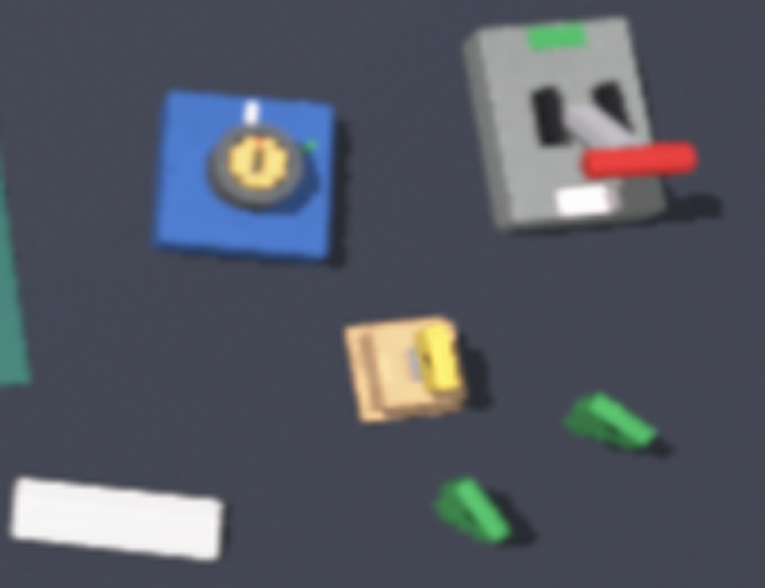

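The crop shows the yellow key upright in the wood stand, with the green keys nearby as decoys. The key switch slot points at the white mark and the green "on" mark lies clockwise. The isolator's red grip leans toward the white "off" mark. Next I tune the coupon and bed thresholds.

```bash
python3 - <<'E'
from h import *
C=cam("top"); im=cv2.imread("pics/top0.png"); hsv=cv2.cvtColor(im,cv2.COLOR_BGR2HSV);H,S,V=cv2.split(hsv)
print(im[228,235],hsv[228,235],hsv[228,231],hsv[260,280],hsv[250,140],hsv[276,397],hsv[276,385])
R=im[:,:,2]
roi=np.zeros_like(H,bool)
roi[203:287,208:300]=1; print("coupons",*rects(C,roi&(R>120),12),sep="\n")
roi[:]=0;roi[205:295,92:190]=1; print("bed copper",*rects(C,roi&(H<20)&(S>70)&(V>100),12,500),sep="\n")
print("bed outside",*rects(C,roi&(R>110),16,500),sep="\n")
roi[:]=0;roi[255:295,370:410]=1; print("bow",*rects(C,roi&(S>180)&(V>150)&(H>18),70,8),sep="\n")
print("stand",*rects(C,roi&(R>120),20,8),sep="\n")
E
```

```text
[200 250 255] [ 27  55 255] [ 22  66 249] [ 86 113 136] [ 13  90 254] [ 27 135 252] [ 21  81 249]
coupons
(array([472.4,  21.8], dtype=float32), np.float32(64.2), np.float32(26.2), 0.126, array([257., 263.]))
(array([475.9,  99. ], dtype=float32), np.float32(64.1), np.float32(26.6), 0.124, array([223., 263.]))
(array([557. ,  71.6], dtype=float32), np.float32(64.0), np.float32(25.4), 3.118, array([235., 227.]))
bed copper
(array([517.2, 292.5], dtype=float32), np.float32(181.8), np.float32(155.8), 1.652, array([139., 250.]))
bed outside
(array([523.1, 294.6], dtype=float32), np.float32(213.2), np.float32(211.5), 0.066, array([136., 249.]))
bow
stand
(array([ 425.1, -272.9], dtype=float32), np.float32(56.6), np.float32(52.2), 1.632, array([389., 277.]))
```

```bash
python3 - <<'E'
from h import *
go([490,190,230],1.571)
E
```

```text
go [490, 190, 230] shift now [-42.38 -28.9   -2.54] twist -0.263 | shift if twisted first [-33.41 -38.93  -2.54] tilt [-0.0004 -0.0014]
```

>>> carry_out(steps=[0,0,0,-0.088,0,0,0,-0.088,0,0,0,-0.087,-2.6,-3,-0.2,0,-2.6,-3,-0.2,0,-2.6,-3,-0.2,0,-2.6,-3,-0.2,0,-2.6,-3,-0.2,0,-2.6,-3,-0.2,0,-2.6,-3,-0.2,0,-2.6,-3,-0.2,0,-2.6,-3,-0.2,0], fingers=0.5, squeeze=20)

```text
time: 1.15
position: [390.7, 307.7, 223.0]
eef_rot: [-0.0, 1.0, -0.0, -0.0]
force: [0.1, 0.9, 0.3]
opening: 0.5
finger_force: 0.0
```

>>> carry_out(steps=[-2.5,-3,-0.2,0,-2.5,-3,-0.2,0,-2.5,-3,-0.2,0,-2.5,-3,-0.2,0,0,0,0,0,0,0,0,0,0,0,0,0])

```text
time: 1.73
position: [489.7, 189.6, 230.7]
eef_rot: [0.0, 1.0, 0.0, -0.0]
force: [0.0, 0.1, -1.2]
opening: 0.499
finger_force: 0.0
```

```bash
cat >>h.py <<'E'
def coupons(C,im):
    "bright blobs of coupon size, at plane 12 (mat) : list"
    m=(im[:,:,2]>120)
    return [r for r in rects(C,m,12,100) if 52<r[1]<75 and 16<r[2]<32]
E
python3 - <<'E'
from h import *
print(pose()[0],pose()[2])
C,im=shot("wrist","w1.png")
print(*coupons(C,im),sep="\n")
hsv=cv2.cvtColor(im,cv2.COLOR_BGR2HSV);H,S,V=cv2.split(hsv)
print("bed copper",*rects(C,(H<20)&(S>70)&(V>100),12,3000),sep="\n")
E
```

```text
[489.68225844 189.63362211 230.67503365] 1.5704345743330064
(array([645.7, 620.4], dtype=float32), np.float32(60.5), np.float32(27.4), 0.702, array([553., 282.]))
(array([555.2,  72.4], dtype=float32), np.float32(61.8), np.float32(24.1), 3.131, array([191., 229.]))
(array([474. , 100.1], dtype=float32), np.float32(60.7), np.float32(23.4), 0.129, array([207., 170.]))
(array([470.8,  24. ], dtype=float32), np.float32(60.1), np.float32(25.1), 0.13, array([149., 168.]))
bed copper
(array([515., 291.], dtype=float32), np.float32(184.1), np.float32(158.9), 1.655, array([350., 198.]))
```

View pics/w1.png

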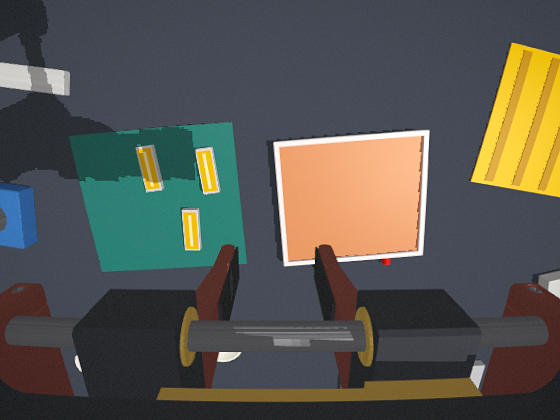

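The wrist view confirms the coupons at (191,229), (207,170) and (149,168), with rectangle sizes of about 60 x 23. The bed at (350,198) measures 184 x 159, so both match. I grasp the first coupon now.

>>> carry_out(steps=[-1.64,-2.93,2.3,0.01,-1.64,-2.93,2.3,0,-1.64,-2.93,2.3,0,-1.64,-2.93,2.3,0,0,0,2.5,0,0,0,2.5,0,0,0,2.5,0,0,0,2.5,0,0,0,1.2,0,0,0,1.1,0,0,0,0,0,0,0,0,0])

```text
time: 2.78
position: [554.8, 72.5, 16.7]
eef_rot: [0.004, 1.0, 0.0, 0.0]
force: [-0.1, -0.3, 0.6]
opening: 0.501
finger_force: 0.0
```

>>> carry_out(steps=[0,0,0,0,0,0,0,0,0,0,0,0,0,0,0,0,0,0,0,0,0,0,0,0], fingers=1)

```text
time: 3.28
position: [554.9, 71.8, 16.3]
eef_rot: [0.005, 1.0, 0.0, 0.0]
force: [-0.6, -0.6, -0.5]
opening: 0.082
finger_force: 0.0
```

>>> carry_out(steps=[0,0,-2,0,0,0,-2.5,0,0,0,-2.5,0,0,0,0,0,0,0,0,0])

```text
time: 3.7
position: [555.9, 71.8, 88.0]
eef_rot: [0.005, 1.0, 0.0, 0.002]
force: [-0.2, 0.1, -0.9]
opening: 0.004
finger_force: 0.0
```

```bash
python3 - <<'E'
from h import *
print(pose()[0],pose()[2])
go([510.4,345.8,26.5],1.655)
E
```

```text
[555.88996056  71.82794164  88.02188167] 1.5609669064941798
go [510.4, 345.8, 26.5] shift now [ 4.84 27.35  6.14] twist -0.094 | shift if twisted first [ 2.25 27.68  6.14] tilt [0.004  0.0003]
```

The fingers closed with nothing between them, so I look.

```bash
python3 - <<'E'
from h import *
C,im=shot("top","t2.png")
print(*coupons(C,im),sep="\n")
C,im=shot("wrist","w2.png")
print(*coupons(C,im),sep="\n")
print(bot.sense()["opening"])
E
```

```text
(array([475.9,  98.9], dtype=float32), np.float32(63.3), np.float32(25.1), 0.121, array([223., 263.]))
(array([555. ,  70.7], dtype=float32), np.float32(60.5), np.float32(22.1), 3.141, array([275., 213.]))
(array([474.5,  98.4], dtype=float32), np.float32(60.0), np.float32(22.4), 0.122, array([309., 116.]))
(array([471. ,  22.3], dtype=float32), np.float32(59.7), np.float32(23.3), 0.129, array([212., 113.]))
0.007082058515117708
```

View pics/w2.png

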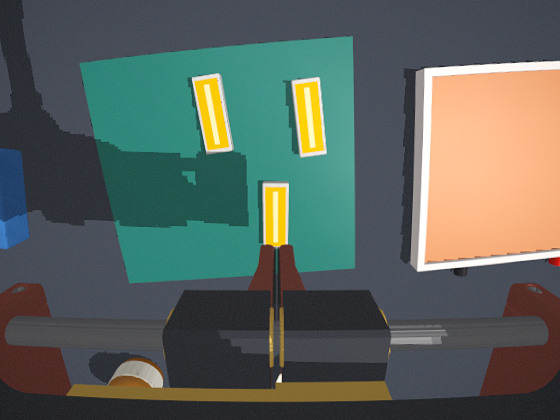

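```bash
python3 - <<'E'
from h import *
C=cam("wrist");p,R,f=pose()
for z in(-8,0,11): print(z,w2p(C,p+R@[0,0,z]))
print(w2p(C,[555,71,12]),w2p(C,[585,71,12]),w2p(C,[525,71,12]))
C=cam("top");im=cv2.imread("pics/t2.png");q=w2p(C,p+R@[0,0,11])[0];print(q,w2p(C,[555,71,12]))
u,v=q.astype(int);cv2.circle(im,(u,v),1,(0,0,255),-1)
cv2.imwrite("pics/c2.png",cv2.resize(im[180:300,180:320],None,fx=5,fy=5))
E
```

```text
-8 [[276.48136706 256.32310549]]
0 [[276.47674068 250.89921527]]
11 [[276.47092819 244.09993724]]
[[275.60922    216.81256085]] [[275.95705254 249.08694296]] [[275.23859471 182.33561909]]
[231.7088765  222.39441747] [[234.79117628 228.12563935]]
```

View pics/c2.png

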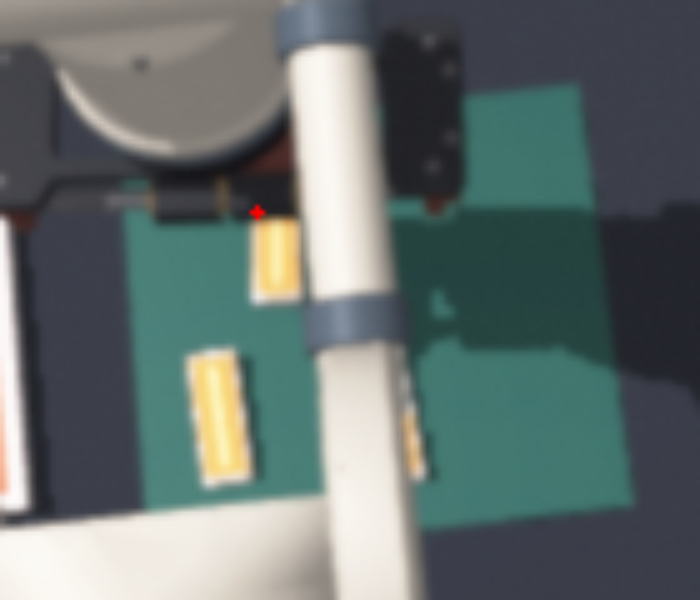

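The geometry agrees and the coupon hasn't moved, so I suspect the grip was too high. I retry lower and close while watching.

>>> carry_out(steps=[0,0,0,0,0,0,0,0,0,0,0,0,0,0,0,0,0,0,0,0,0.08,-0.05,2.5,0,0,0,2.5,0,0,0,1.4,0,0,0,1,0,0,0,0,0,0,0,0,0,0,0,0,0], fingers=0.5)

```text
time: 4.8
position: [554.8, 71.4, 13.5]
eef_rot: [0.005, 1.0, 0.0, 0.001]
force: [0.4, -0.2, -0.3]
opening: 0.5
finger_force: 0.0
```

>>> carry_out(steps=[0,0,0,0,0,0,0,0], fingers=1, squeeze=30)

```text
time: 4.97
position: [554.8, 71.4, 13.5]
eef_rot: [0.005, 1.0, 0.0, 0.001]
force: [0.3, 0.7, 0.5]
opening: 0.386
finger_force: 0.0
```

>>> carry_out(steps=[0,0,0,0])

```text
time: 5.05
position: [554.5, 71.3, 13.0]
eef_rot: [0.005, 1.0, 0.0, 0.001]
force: [-0.0, 0.7, 0.4]
opening: 0.311
finger_force: 0.0
```

>>> carry_out(steps=[0,0,0,0,0,0,0,0])

```text
time: 5.22
position: [554.0, 71.3, 12.3]
eef_rot: [0.005, 1.0, 0.0, 0.0]
force: [-1.3, 0.3, 0.5]
opening: 0.16
finger_force: 0.0
```

```bash
python3 - <<'E'
from h import *
s=bot.sense();print(s["joint_positions"],s["position"],s["opening"],s["finger_force"])
C,im=shot("wrist","w3.png")
C2,im2=shot("scene","s3.png")
u,v=w2p(C2,[555,71,12])[0].astype(int);print(u,v)
c=cv2.resize(im2[v-55:v+55,u-50:u+50],None,fx=5,fy=5)
cv2.imwrite("pics/c3.png",np.hstack([c[:420],im[:, 150:400]]))
E
```

```text
[ 6.71270810e-02  2.91695215e-02  1.63830982e+00 -1.28190059e-06
  1.47364777e+00 -1.49389874e+00] [554.0392374   71.32327675  12.33669713] 0.16022000222353427 0.0
307 231
```

View pics/c3.png

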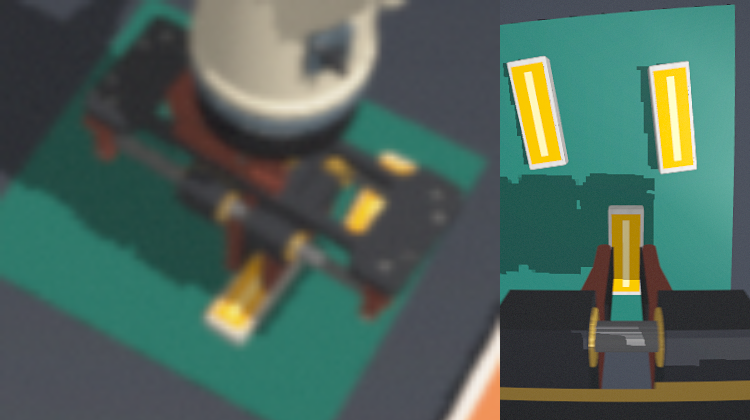

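```bash
python3 - <<'E'
from h import *
im=cv2.imread("pics/w3.png");C=cam("wrist")
print(*coupons(C,im),sep="\n")
p,R,f=pose()
for s in(-1,1):
  for z in(-8,0,11): print(s,z,w2p(C,p+R@[0,s*7,z]).round(0)-[150-250*2+0,0], w2p(C,p+R@[0,s*11,z]).round(0)-[150-500,0])
cv2.imwrite("pics/c4.png",cv2.resize(im[190:310,230:330],None,fx=6,fy=5,interpolation=cv2.INTER_CUBIC))
E
```

```text
(array([554.8,  71. ], dtype=float32), np.float32(60.7), np.float32(21.2), 0.003, array([276., 249.]))
(array([474.6,  98.2], dtype=float32), np.float32(59.5), np.float32(22.3), 0.124, array([323., 117.]))
(array([471. ,  22.8], dtype=float32), np.float32(59.5), np.float32(23.6), 0.128, array([188., 112.]))
-1 -8 [[615. 256.]] [[608. 256.]]
-1 0 [[615. 251.]] [[609. 251.]]
-1 11 [[616. 244.]] [[610. 244.]]
1 -8 [[638. 256.]] [[645. 256.]]
1 0 [[638. 251.]] [[644. 251.]]
1 11 [[637. 244.]] [[643. 244.]]
```

View pics/c4.png

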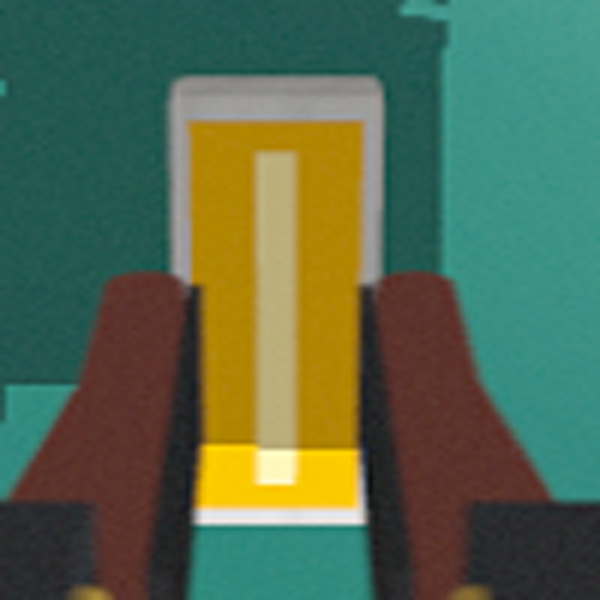

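The pads show no contact with the coupon's sides. I let them finish closing and probe the height by force.

>>> carry_out(steps=[0,0,0,0,0,0,0,0,0,0,0,0,0,0,0,0,0,0,0,0,0,0,0,0])

```text
time: 5.82
position: [553.9, 71.3, 12.0]
eef_rot: [0.005, 1.0, -0.0, -0.0]
force: [0.3, 0.1, -0.2]
opening: 0.009
finger_force: 0.0
```

>>> carry_out(steps=[0,0,0,0,0,0,0,0,0,0,0,0,0,0,0,0,0,0,0,0,0,0,0,0])

```text
time: 6.32
position: [553.9, 71.3, 12.0]
eef_rot: [0.005, 1.0, 0.0, 0.0]
force: [0.4, -0.5, -0.8]
opening: 0.003
finger_force: 0.0
```

>>> carry_out(steps=[0,0,0.1,0,0,0,0.1,0,0,0,0,0])

```text
time: 6.57
position: [553.7, 71.3, 9.7]
eef_rot: [0.005, 1.0, -0.0, -0.0]
force: [-0.8, -0.3, -0.8]
opening: 0.005
finger_force: 0.0
```

>>> carry_out(steps=[0,0,0.1,0,0,0,0.1,0,0,0,0,0])

```text
time: 6.82
position: [553.8, 71.3, 7.7]
eef_rot: [0.005, 1.0, -0.0, -0.0]
force: [-0.1, -0.0, 0.8]
opening: 0.006
finger_force: 0.0
```

>>> carry_out(steps=[0,0,0.1,0,0,0,0.1,0,0,0,0,0])

```text
time: 7.07
position: [553.7, 71.3, 5.7]
eef_rot: [0.005, 1.0, -0.0, -0.0]
force: [-0.3, 0.4, -0.6]
opening: 0.001
finger_force: 0.0
```

>>> carry_out(steps=[0,0,0.1,0,0,0,0.1,0,0,0,0,0])

```text
time: 7.32
position: [553.7, 71.3, 3.7]
eef_rot: [0.005, 1.0, -0.0, -0.0]
force: [-0.7, 0.9, -1.1]
opening: 0.009
finger_force: 0.0
```

```bash
python3 - <<'E'
from h import *
s=bot.sense();print(s["joint_torque"],s["wrist_torque"],s["force"])
C,im=shot("wrist","w5.png")
cv2.imwrite("pics/c5.png",cv2.resize(im[190:310,210:350],None,fx=5,fy=5,interpolation=cv2.INTER_CUBIC))
print(*coupons(C,im),sep="\n")
E
```

```text
[-1.88920741e-03 -4.08316183e+01 -3.93014860e+01 -9.36698198e-03
  3.63523595e-02 -6.47936940e-05] [-0.00085893  0.01555566 -0.00414682] [-0.69547627  0.91853627 -1.08051835]
(array([554.9,  70.6], dtype=float32), np.float32(61.2), np.float32(21.0), 3.114, array([275., 249.]))
(array([474.7,  98.2], dtype=float32), np.float32(59.5), np.float32(22.3), 0.122, array([325., 117.]))
(array([471.2,  22.9], dtype=float32), np.float32(59.5), np.float32(23.7), 0.131, array([184., 112.]))
```

View pics/c5.png

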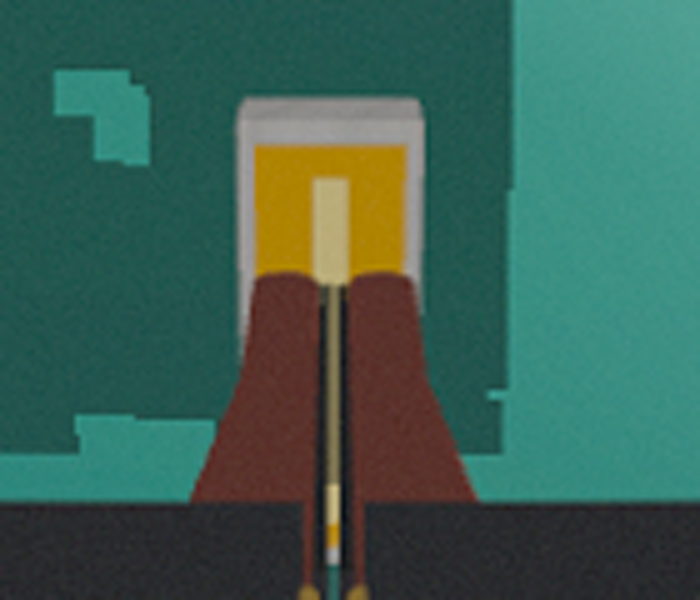

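Still above the coupon with no contact, though the camera heights check out. The fingertips must be shorter than stated, so I keep probing in small steps.

>>> carry_out(steps=[0,0,0.1,0,0,0,0.1,0,0,0,0.1,0,0,0,0,0])

```text
time: 7.7
position: [553.7, 71.3, 0.7]
eef_rot: [0.005, 1.0, -0.0, -0.0]
force: [0.2, 0.5, -0.2]
opening: 0.004
finger_force: 0.0
```

>>> carry_out(steps=[0,0,0.1,0,0,0,0.1,0,0,0,0,0])

```text
time: 7.95
position: [553.8, 71.3, -1.2]
eef_rot: [0.005, 1.0, -0.0, -0.0]
force: [-0.2, -1.0, -0.1]
opening: 0.001
finger_force: 0.0
```

>>> carry_out(steps=[0,0,0.1,0,0,0,0.1,0,0,0,0,0])

```text
time: 8.2
position: [553.8, 71.3, -3.2]
eef_rot: [0.005, 1.0, -0.0, -0.0]
force: [-0.0, 0.6, 0.6]
opening: 0.005
finger_force: 0.0
```

```bash
python3 - <<'E'
from h import *
C,im=shot("wrist","w6.png"); a=im[190:310,210:350]
print(*coupons(C,im),sep="\n")
C2,im2=shot("scene","s6.png")
u,v=w2p(C2,[555,71,12])[0].astype(int)
p,R,f=pose();print(p,w2p(C2,[p+R@[0,0,11],p,p+R@[0,0,-20]])-[u-40,v-50])
b=im2[v-50:v+40,u-40:u+50]
cv2.imwrite("pics/c6.png",np.hstack([cv2.resize(a,(400,343)),cv2.resize(b,(343,343),interpolation=cv2.INTER_CUBIC)]))
E
```

```text
(array([554.6,  70.9], dtype=float32), np.float32(61.2), np.float32(21.2), 0.007, array([275., 252.]))
(array([474.7,  98.2], dtype=float32), np.float32(59.5), np.float32(22.3), 0.123, array([327., 117.]))
(array([471.2,  22.9], dtype=float32), np.float32(59.4), np.float32(23.7), 0.13, array([180., 112.]))
[553.84537167  71.3168176   -3.04904654] [[40.8749921  54.87578578]
 [41.05436731 53.05171798]
 [41.38866616 49.65022033]]
```

View pics/c6.png

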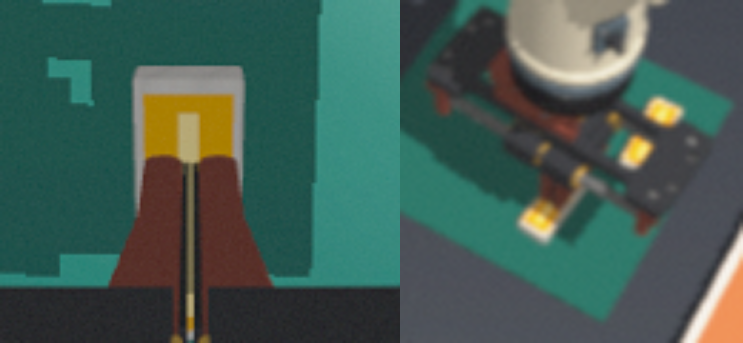

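Two independent gap measurements (44 mm shows as 79 px, 14 mm as 26 px) put the fingertips at about 168 mm camera depth rather than 204 mm. So the tips are roughly 25–35 mm short of nominal. I expect contact near TCP z ≈ -10 and go on gently.

>>> carry_out(steps=[0,0,0.1,0,0,0,0.1,0,0,0,0.1,0,0,0,0,0])

```text
time: 8.63
position: [554.0, 71.3, -5.2]
eef_rot: [0.005, 1.0, -0.0, 0.0]
force: [-2.5, -0.1, 4.5]
opening: 0.005
finger_force: 2.2
```

>>> carry_out(steps=[0,0,0.1,0,0,0,0.1,0,0,0,0,0])

```text
time: 8.88
position: [554.1, 71.3, -5.3]
eef_rot: [0.005, 1.0, -0.0, 0.0]
force: [-7.9, -0.0, 14.8]
opening: 0.003
finger_force: 7.2
```

>>> carry_out(steps=[0,0,0.1,0,0,0,0.1,0,0,0,0,0])

```text
time: 9.13
position: [554.1, 71.3, -5.4]
eef_rot: [0.005, 1.0, -0.0, 0.001]
force: [-13.2, -0.9, 24.1]
opening: 0.001
finger_force: 12.0
```

Contact at TCP z = -5.2, so the real tips lie about 17 mm behind the reported TCP instead of 11 ahead. I raise and measure the tip offset from the image.

>>> carry_out(steps=[0,0,-0.6,0,0,0,0,0,0,0,0,0])

```text
time: 9.38
position: [554.1, 71.3, -4.0]
eef_rot: [0.005, 1.0, 0.0, 0.0]
force: [-0.1, -0.1, -0.1]
opening: 0.005
finger_force: 0.0
```

```bash
python3 - <<'E'
from h import *
C,im=shot("wrist","w7.png")
p,R,f=pose();print(p)
for uv in([276,245],[276,247]): 
    X=p2w(C,uv,12.)[0];print(X,R.T@(X-p))
hsv=cv2.cvtColor(im,cv2.COLOR_BGR2HSV)
print(*coupons(C,im),sep="\n")
print([hsv[r,268] for r in range(238,250,2)])
E
```

```text
[553.71942607  71.32686332  -4.57408893]
[543.32376487  71.15071007  12.        ] [ 10.40042266  -0.27825881 -16.56970145]
[544.55845612  71.13855692  12.        ] [  9.16567171  -0.27829781 -16.57022227]
(array([554.7,  70.8], dtype=float32), np.float32(60.8), np.float32(21.3), 3.132, array([275., 252.]))
(array([474.7,  98.2], dtype=float32), np.float32(59.4), np.float32(22.3), 0.12, array([328., 116.]))
(array([471.2,  22.9], dtype=float32), np.float32(59.4), np.float32(23.7), 0.13, array([179., 111.]))
[array([ 22, 255, 170], dtype=uint8), array([ 22, 255, 170], dtype=uint8), array([ 23, 248, 173], dtype=uint8), array([ 15, 169, 124], dtype=uint8), array([  4, 147,  85], dtype=uint8), array([  5, 145,  88], dtype=uint8)]
```

So the visible tip edge is the near pad edge, 10 mm from the centre line. The tips are centred and only z is off: tip z = TCP z + 17. I regrasp with TCP z ≈ -12.5.

>>> carry_out(steps=[0,0,-1,0,0,0,0,0,0,0,0,0,0,0,0,0,0,0,0,0,0,0,0,0,0,0,0.8,0,0,0,0.5,0,0,0,0.5,0,0,0,0,0,0,0,0,0], fingers=0.5)

```text
time: 10.35
position: [553.3, 71.3, -12.9]
eef_rot: [0.005, 1.0, -0.0, -0.001]
force: [-0.0, -0.5, 0.2]
opening: 0.5
finger_force: 0.0
```

>>> carry_out(steps=[0,0,0,0,0,0,0,0,0,0,0,0,0,0,0,0,0,0,0,0,0,0,0,0,0,0,0,0], fingers=1)

```text
time: 10.93
position: [554.1, 71.3, -11.6]
eef_rot: [0.005, 1.0, 0.0, 0.0]
force: [0.2, -0.5, 1.8]
opening: 0.249
finger_force: 30.0
```

Gripped (0.249 × 88 = 22 mm). Next: lift and carry.

>>> carry_out(steps=[0,0,-1,0,0,0,-2,0,0,0,-2,0,0,0,0,-0.094])

```text
time: 11.27
position: [556.2, 71.5, 43.4]
eef_rot: [-0.042, 0.999, 0.0, 0.003]
force: [0.8, -0.1, -0.4]
opening: 0.247
finger_force: 30.0
```

```bash
python3 - <<'E'
from h import *
print(bot.sense()["opening"]);go([510.4,345.8,-0.6],1.655)
E
```

```text
0.24725499348965604
go [510.4, 345.8, -0.6] shift now [ 2.3  27.72  4.38] twist -0.0 | shift if twisted first [ 2.29 27.72  4.38] tilt [0.0068 0.0005]
```

>>> carry_out(steps=[0.29,3.46,0,0,0.29,3.46,0,0,0.29,3.46,0,0,0.29,3.46,0,0,0.29,3.46,0,0,0.29,3.46,0,0,0.29,3.46,0,0,0.29,3.46,0,0,0,0,0,0,0,0,0,0,0,0,0,0])

```text
time: 12.18
position: [507.5, 344.9, 38.2]
eef_rot: [-0.042, 0.999, -0.0, -0.0]
force: [-0.8, 0.3, -0.4]
opening: 0.245
finger_force: 30.0
```

```bash
python3 - <<'E'
from h import *
go([510.4,345.8,-0.6],1.655)
E
```

```text
go [510.4, 345.8, -0.6] shift now [-0.3   0.07  3.88] twist 0.001 | shift if twisted first [-0.3   0.07  3.88] tilt [-0.     -0.0007]
```

Lower, release, and rise. Then head back toward coupon B.

>>> carry_out(steps=[-0.3,0.07,1.5,0,0,0,1.3,0,0,0,0.7,0,0,0,0.4,0,0,0,0,0,0,0,0,0])

```text
time: 12.68
position: [510.5, 345.4, -1.2]
eef_rot: [-0.042, 0.999, -0.0, -0.0]
force: [-1.2, -0.1, -0.1]
opening: 0.248
finger_force: 30.0
```

>>> carry_out(steps=[0,0,0,0,0,0,0,0,0,0,0,0,0,0,0,0,0,0,-1,0,0,0,-2,0,0,0,-2,0,0,0,0,0,0,0,0,0], fingers=0.5)

```text
time: 13.43
position: [511.5, 346.8, 51.2]
eef_rot: [-0.042, 0.999, 0.001, 0.002]
force: [0.3, 0.3, -0.9]
opening: 0.501
finger_force: 0.0
```

```bash
python3 - <<'E'
from h import *
C,im=shot("wrist","w8.png");print(*coupons(C,im),sep="\n")
go([474.3,99,40],1.695)
E
```

```text
go [474.3, 99, 40] shift now [  5.7  -24.34   0.92] twist -0.04 | shift if twisted first [  6.67 -24.09   0.92] tilt [0.0009 0.0005]
```

>>> carry_out(steps=[0,0,0,-0.04,0.95,-3.44,0,0,0.95,-3.44,0,0,0.95,-3.44,0,0,0.95,-3.44,0,0,0.95,-3.44,0,0,0.95,-3.44,0,0,0.95,-3.44,0,0,0,0,1,0,0,0,0,0,0,0,0,0])

```text
time: 14.4
position: [473.3, 99.2, 37.4]
eef_rot: [-0.062, 0.998, 0.0, -0.001]
force: [1.1, 0.8, 0.4]
opening: 0.498
finger_force: 0.0
```

```bash
python3 - <<'E'
from h import *
C,im=shot("wrist","w9.png");print(*coupons(C,im),sep="\n")
C,im=shot("top","t9.png")
go([474.3,99,-12.5],1.695)
E
```

```text
(array([472.8,  98.7], dtype=float32), np.float32(60.5), np.float32(21.9), 0.123, array([276., 234.]))
(array([469.5,  23.4], dtype=float32), np.float32(60.4), np.float32(24.4), 0.129, array([170., 217.]))
go [474.3, 99, -12.5] shift now [-0.02 -0.11  5.1 ] twist 0.001 | shift if twisted first [-0.02 -0.11  5.1 ] tilt [-0.0012  0.0003]
```

>>> carry_out(steps=[0,-0.05,2,0,0,0,1.5,0,0,0,1,0,0,0,0.5,0,0,0,0,0,0,0,0,0])

```text
time: 15.0
position: [474.5, 98.9, -10.6]
eef_rot: [-0.062, 0.998, 0.0, 0.0]
force: [0.3, -0.2, 0.2]
opening: 0.499
finger_force: 0.0
```

>>> carry_out(steps=[0,0,0,0,0,0,0,0,0,0,0,0,0,0,0,0,0,0,0,0,0,0,0,0,0,0,-1,0,0,0,-2,0,0,0,-2,0,0,0,0,0.04,0,0,0,0], fingers=1)

```text
time: 15.92
position: [475.3, 98.5, 41.2]
eef_rot: [-0.041, 0.999, 0.0, 0.002]
force: [0.1, 0.1, -0.1]
opening: 0.239
finger_force: 30.0
```

```bash
python3 - <<'E'
from h import *
go([515,291,-1],1.655)
E
```

```text
go [515, 291, -1] shift now [-5.53 18.85  4.24] twist -0.001 | shift if twisted first [-5.56 18.84  4.24] tilt [0.0031 0.0003]
```

>>> carry_out(steps=[-0.92,3.14,0,0,-0.92,3.14,0,0,-0.92,3.14,0,0,-0.92,3.14,0,0,-0.92,3.14,0,0,-0.92,3.14,0,0,0,0,0,0,0,0,1.5,0,0,0,0,0,0,0,0,0])

```text
time: 16.75
position: [512.3, 289.9, 22.5]
eef_rot: [-0.042, 0.999, -0.001, -0.002]
force: [-0.6, 0.5, 0.6]
opening: 0.242
finger_force: 30.0
```

```bash
python3 - <<'E'
from h import *
go([515,291,-0.5],1.655)
E
```

```text
go [515, 291, -0.5] shift now [-0.29  0.09  2.29] twist 0.0 | shift if twisted first [-0.29  0.09  2.29] tilt [-0.0033 -0.0018]
```

>>> carry_out(steps=[-0.29,0.09,1,0,0,0,0.8,0,0,0,0.5,0,0,0,0,0,0,0,0,0])

```text
time: 17.17
position: [516.1, 291.6, 0.6]
eef_rot: [-0.042, 0.999, -0.0, -0.0]
force: [0.8, 0.1, -0.1]
opening: 0.244
finger_force: 30.0
```

>>> carry_out(steps=[0,0,0,0,0,0,0,0,0,0,0,0,0,0,0,0,0,0,-1,0,0,0,-2,0,0,0,-2,0,0,0,0,-0.04,0,0,0,0], fingers=0.5)

```text
time: 17.92
position: [517.5, 292.6, 54.0]
eef_rot: [-0.063, 0.998, 0.001, 0.002]
force: [-0.5, -0.6, -0.4]
opening: 0.501
finger_force: 0.0
```

```bash
python3 - <<'E'
from h import *
go([470.5,23.2,40],1.70)
E
```

```text
go [470.5, 23.2, 40] shift now [  8.05 -26.14   1.33] twist -0.004 | shift if twisted first [  8.14 -26.11   1.33] tilt [0.0039 0.0019]
```

>>> carry_out(steps=[1.01,-3.26,0.2,0,1.01,-3.26,0.2,0,1.01,-3.26,0.2,0,1.01,-3.26,0.2,0,1.01,-3.26,0.2,0,1.01,-3.26,0.2,0,1.01,-3.26,0.2,0,1.01,-3.26,0,0,0,0,0,0,0,0,0,0,0,0,0,0])

```text
time: 18.83
position: [468.4, 23.5, 37.0]
eef_rot: [-0.061, 0.998, 0.0, -0.0]
force: [-0.0, -0.2, 0.3]
opening: 0.501
finger_force: 0.0
```

```bash
python3 - <<'E'
from h import *
C,im=shot("wrist","w10.png");print(*coupons(C,im),sep="\n")
go([470.5,23.2,-12.3],1.70)
E
```

```text
(array([469.4,  21. ], dtype=float32), np.float32(61.4), np.float32(21.7), 0.135, array([273., 235.]))
go [470.5, 23.2, -12.3] shift now [-0.19 -0.11  4.93] twist -0.005 | shift if twisted first [-0.19 -0.11  4.93] tilt [-0.0002  0.0005]
```

>>> carry_out(steps=[-0.1,-0.2,2,0,0,0,1.5,0,0,0,1,0,0,0,0.45,0,0,0,0,0,0,0,0,0])

```text
time: 19.38
position: [469.8, 21.9, -12.2]
eef_rot: [-0.063, 0.998, 0.0, -0.0]
force: [0.0, 0.4, -0.1]
opening: 0.498
finger_force: 0.0
```

>>> carry_out(steps=[0,0,0,0,0,0,0,0,0,0,0,0,0,0,0,0,0,0,0,0,0,0,0,0,0,0,-1,0,0,0,-2,0,0,0,-2,0,0,0,0,0.045,0,0,0,0], fingers=1)

```text
time: 20.3
position: [470.7, 21.2, 39.6]
eef_rot: [-0.039, 0.999, -0.0, 0.002]
force: [-0.2, -0.8, -0.9]
opening: 0.247
finger_force: 30.0
```

```bash
python3 - <<'E'
from h import *
go([519.6,236.2,-0.5],1.655)
E
```

```text
go [519.6, 236.2, -0.5] shift now [-6.53 21.06  4.02] twist -0.007 | shift if twisted first [-6.67 21.01  4.02] tilt [ 0.003  -0.0002]
```

>>> carry_out(steps=[-0.93,3.02,0,0,-0.93,3.02,0,0,-0.93,3.02,0,0,-0.93,3.02,0,0,-0.93,3.02,0,0,-0.93,3.02,0,0,-0.93,3.02,0,0,0,0,0,0,0,0,1.5,0,0,0,0,0,0,0,0,0])

```text
time: 21.22
position: [516.6, 236.4, 21.0]
eef_rot: [-0.04, 0.999, -0.001, -0.002]
force: [0.2, 0.3, -0.1]
opening: 0.245
finger_force: 30.0
```

```bash
python3 - <<'E'
from h import *
go([519.6,236.2,-1.2],1.655)
E
```

```text
go [519.6, 236.2, -1.2] shift now [-0.31 -0.04  2.22] twist -0.004 | shift if twisted first [-0.31 -0.04  2.22] tilt [-0.0034 -0.0015]
```

>>> carry_out(steps=[-0.31,-0.04,1,0,0,0,0.8,0,0,0,0.45,0,0,0,0,0,0,0,0,0])

```text
time: 21.63
position: [520.7, 236.7, -0.3]
eef_rot: [-0.039, 0.999, -0.0, -0.0]
force: [0.8, 0.7, -0.4]
opening: 0.249
finger_force: 30.0
```

>>> carry_out(steps=[0,0,0,0,0,0,0,0,0,0,0,0,0,0,0,0,0,0,-1,0,0,0,-2,0,0,0,-3,0,0,0,-4,0,0,0,-4,0,0,0,-2,0,0,0,0,0,0,0,0,0], fingers=0.5)

```text
time: 22.63
position: [521.8, 237.4, 162.5]
eef_rot: [-0.04, 0.999, 0.001, 0.002]
force: [0.3, -0.3, -0.8]
opening: 0.502
finger_force: 0.0
```

```bash
python3 - <<'E'
from h import *
C,im=shot("wrist","w11.png")
hsv=cv2.cvtColor(im,cv2.COLOR_BGR2HSV);H,S,V=cv2.split(hsv)
for X in([510.4,345.8,22],[515,291,22],[519.6,236.2,22]):
    u,v=w2p(C,X)[0].astype(int);print(u,v,hsv[v,u] if 0<=u<560 else "")
    
print(rects(C,(H<18)&(S>70)&(V>100),12,3000))
go([470,-200,170],1.571)
E
```

```text
378 193 [ 30  48 255]
326 194 [ 26  64 255]
275 194 [ 25  69 255]
[(array([514.5, 290.4], dtype=float32), np.float32(183.9), np.float32(158.8), 1.653, array([324., 186.]))]
go [470, -200, 170] shift now [  8.54 -43.17  -1.  ] twist 0.079 | shift if twisted first [  5.1  -43.71  -1.  ] tilt [0.0004 0.0001]
```

View pics/w11.png

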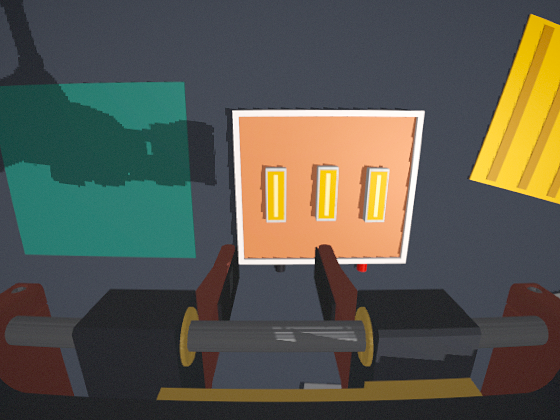

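All three coupons lie gold side up on the copper at (275,195), (327,195) and (377,195), inside the rim. Now to the isolator and key area for one measuring look.

>>> carry_out(steps=[0,0,0,0.079,0.4,-3.98,0,0,0.4,-3.98,0,0,0.4,-3.98,0,0,0.4,-3.98,0,0,0.4,-3.98,0,0,0.4,-3.98,0,0,0.4,-3.98,0,0,0.4,-3.98,0,0,0.4,-3.98,0,0,0.4,-3.98,0,0,0.4,-3.98,0,0], fingers=1)

```text
time: 23.68
position: [475.5, -202.2, 157.5]
eef_rot: [-0.0, 1.0, 0.001, -0.002]
force: [1.6, 0.0, -0.4]
opening: 0.005
finger_force: 0.0
```

>>> carry_out(steps=[0.2,-3.98,0,0,0.2,-3.98,0,0,0,0,0,0,0,0,0,0,0,0,0,0])

```text
time: 24.1
position: [472.4, -279.6, 158.0]
eef_rot: [0.0, 1.0, 0.001, -0.001]
force: [0.3, -0.6, 0.2]
opening: 0.007
finger_force: 0.0
```

```bash
python3 - <<'E'
from h import *
C,im=shot("wrist","w12.png");p=pose();print(p[0],p[2])
hsv=cv2.cvtColor(im,cv2.COLOR_BGR2HSV);H,S,V=cv2.split(hsv);r=np.zeros_like(H,bool);r[:285]=1
print("red",*rects(C,r&((H<6)|(H>174))&(S>190)&(V>140),94,60),sep="\n")
print("yellow",*rects(C,r&(H>20)&(H<35)&(S>170)&(V>120),70,60),sep="\n")
print("blue",*rects(C,r&(H>95)&(H<125)&(S>150)&(V>90),30,600),sep="\n")
E
```

```text
[ 472.77601798 -279.11859849  158.65681919] 1.571738369289166
red
(array([ 515.9, -373.2], dtype=float32), np.float32(53.6), np.float32(16.5), 1.619, array([170., 266.]))
yellow
(array([ 424.5, -276.5], dtype=float32), np.float32(32.1), np.float32(9.6), 0.064, array([280., 158.]))
blue
(array([ 526.8, -204.6], dtype=float32), np.float32(89.2), np.float32(86.9), 2.996, array([346., 250.]))
```

View pics/w12.png

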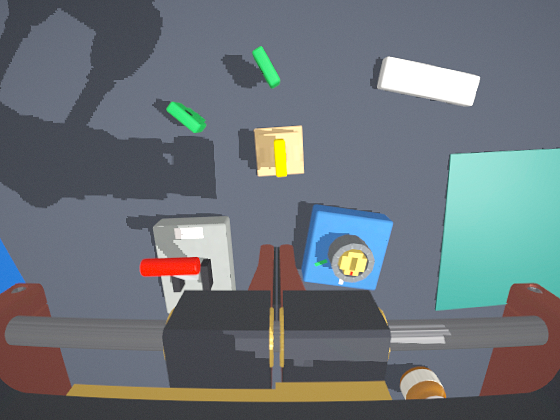

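The view shows the red grip at (170,266) with measured length 54 mm, the key bow at (280,158) with 32 x 10 (matches), the stand under it, and the plug at (352,263). Push the handle toward +x with closed fingers.

>>> carry_out(steps=[-0.25,-3.13,0,0,-0.25,-3.13,0,0,-0.2,-3.13,0,0,0,0,3,0,0,0,3,0,0,0,2.2,0,0,0,1.2,0,0,0,0,0,0,0,0,0,0,0,0,0])

```text
time: 24.98
position: [481.2, -374.2, 68.3]
eef_rot: [-0.001, 1.0, -0.001, 0.001]
force: [-0.4, -0.1, 0.0]
opening: 0.008
finger_force: 0.0
```

>>> carry_out(steps=[-0.8,0,0,0,-0.8,0,0,0,-0.8,0,0,0,-0.8,0,0,0,-0.8,0,0,0,-0.8,0,0,0,-0.8,0,0,0,-0.8,0,0,0,-0.8,0,0,0,-0.8,0,0,0,-0.3,0,0,0,0,0,0,0])

```text
time: 25.98
position: [563.8, -374.0, 65.7]
eef_rot: [-0.0, 1.0, 0.0, -0.0]
force: [0.4, 0.1, -0.4]
opening: 0.005
finger_force: 0.0
```

>>> carry_out(steps=[0.8,0,0,0,2,0,0,0,3,0,0,0,2.5,0,0,0,0,0,-4,0,0,0,-4,0,0,0,-2,0,0,0,0,0,0,0,0,0])

```text
time: 26.73
position: [479.8, -374.9, 168.3]
eef_rot: [0.0, 1.0, -0.001, 0.001]
force: [0.6, -0.3, 0.1]
opening: 0.008
finger_force: 0.0
```

```bash
python3 - <<'E'
from h import *
C,im=shot("scene","s13.png");C0=C;im0=cv2.imread("pics/s3.png")
for i in(im0,im):
    hsv=cv2.cvtColor(i,cv2.COLOR_BGR2HSV);H,S,V=cv2.split(hsv);r=np.zeros_like(H,bool);r[110:180,150:215]=1
    print("red",*rects(C,r&((H<6)|(H>174))&(S>190)&(V>100),94,10),sep="\n")
print(w2p(C,[[518,-373,94],[594,-373,94]]))
go([424.5,-276.5,90],1.571+0.064)
E
```

```text
red
(array([ 516.9, -373.1], dtype=float32), np.float32(52.0), np.float32(13.4), 1.625, array([187., 130.]))
red
(array([ 593.6, -369.3], dtype=float32), np.float32(52.9), np.float32(13.2), 1.608, array([169., 149.]))
[[186.55670507 130.90831703]
 [168.32684428 148.03888426]]
go [424.5, -276.5, 90] shift now [5.5  9.79 7.6 ] twist -0.065 | shift if twisted first [ 4.86 10.12  7.6 ] tilt [ 0.0002 -0.0003]
```

The handle rests at x = 594, the on stop. Next, go above the key with jaws turned to the bow.

>>> carry_out(steps=[0,0,0,-0.065,1.22,2.53,1,0,1.22,2.53,1.5,0,1.22,2.53,1.5,0,1.2,2.53,1.5,0,0,0,1,0,0,0,0,0,0,0,0,0], fingers=0.6)

```text
time: 27.45
position: [424.4, -276.3, 99.6]
eef_rot: [-0.033, 0.999, 0.001, -0.001]
force: [0.6, -0.3, 0.4]
opening: 0.402
finger_force: 0.0
```

```bash
cat >>h.py <<'E'
def yel(C,im,z,amin=60):
    hsv=cv2.cvtColor(im,cv2.COLOR_BGR2HSV);H,S,V=cv2.split(hsv)
    return rects(C,(H>20)&(H<35)&(S>170)&(V>120),z,amin)
E
python3 - <<'E'
from h import *
C,im=shot("wrist","w14.png");print(pose()[0]);print(*yel(C,im,70),sep="\n")
go([424.5,-276.5,30],1.635)
E
```

```text
[ 425.09787986 -277.04381109  100.80864823]
(array([ 421.3, -276.8], dtype=float32), np.float32(35.9), np.float32(8.8), 0.065, array([276., 230.]))
go [424.5, -276.5, 30] shift now [0.05 0.06 7.08] twist 0.001 | shift if twisted first [0.05 0.06 7.08] tilt [-0.0005 -0.    ]
```

>>> carry_out(steps=[0.1,0.03,2,0,0,0,2,0,0,0,1.5,0,0,0,1,0,0,0,0.5,0,0,0,0,0,0,0,0,0])

```text
time: 28.08
position: [424.5, -276.8, 31.8]
eef_rot: [-0.032, 0.999, -0.0, 0.0]
force: [-0.1, -0.8, 0.5]
opening: 0.402
finger_force: 0.0
```

>>> carry_out(steps=[0,0,0,0,0,0,0,0,0,0,0,0,0,0,0,0,0,0,0,0,0,0,0,0,0,0,0,0], fingers=1, squeeze=30)

```text
time: 28.67
position: [424.2, -276.4, 31.6]
eef_rot: [-0.033, 0.999, -0.0, 0.0]
force: [-0.8, -0.1, 2.4]
opening: 0.109
finger_force: 30.0
```

```bash
python3 - <<'E'
from h import *
s=bot.sense();print(pose()[0],s["force"],s["wrist_torque"])
E
```

```text
[ 424.23087715 -276.36332741   31.56681796] [-0.80977071 -0.09193334  2.44164953] [ 0.04948191  0.06700531 -0.051948  ]
```

>>> carry_out(steps=[0,0,-1,0,0,0,-2,0,0,0,-2,0,0,0,-2,0,0,0,0,0,0,0,0,0])

```text
time: 29.17
position: [424.6, -276.7, 102.4]
eef_rot: [-0.033, 0.999, -0.001, 0.001]
force: [0.1, 0.4, -0.9]
opening: 0.116
finger_force: 30.0
```

```bash
python3 - <<'E'
from h import *
print(p2w(cam("top"),[357.3,228.1],57))
print(bot.sense()["opening"])
C,im=shot("wrist","w15.png")
go([585,-200,105],1.635)
E
```

```text
[[ 532.84418955 -202.45203943   57.        ]]
0.11623226861607805
go [585, -200, 105] shift now [-16.57   6.55  -0.42] twist 0.001 | shift if twisted first [-16.56   6.57  -0.42] tilt [0. 0.]
```

>>> carry_out(steps=[-2.8,1.1,-0.1,0,-2.8,1.1,-0.1,0,-2.8,1.1,-0.1,0,-2.8,1.1,-0.1,0,-2.7,1.1,-0.1,0,-2.7,1.1,0,0,0,0,0,0,0,0,0,0,0,0,0,0])

```text
time: 29.97
position: [584.2, -199.5, 104.3]
eef_rot: [-0.033, 0.999, 0.0, -0.002]
force: [-0.0, -0.5, 0.6]
opening: 0.11
finger_force: 30.0
```

```bash
python3 - <<'E'
from h import *
C,im=shot("wrist","w16.png");p=pose();print(p[0],p[2])
u,v=w2p(C,[532.8,-202.5,57])[0].astype(int);print(u,v)
a=im[v-45:v+45,u-55:u+55]
cv2.imwrite("pics/c16.png",np.hstack([cv2.resize(a,(440,360),interpolation=cv2.INTER_CUBIC),cv2.resize(im[180:300,210:340],(390,360),interpolation=cv2.INTER_CUBIC)])[:, :800])
E
```

```text
[ 584.14362263 -199.8845837   104.91014839] 1.6354567279775336
276 159
```

View pics/c16.png

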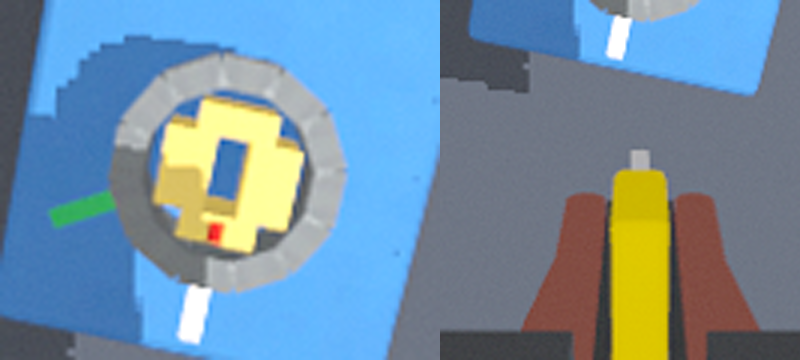

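The left half shows the slot mouth running from about (234,139) to (222,213) in the crop, with the red dot and white mark at its +x end. The right half shows the bow centred in the pads and the blade peeking out above it.

```bash
python3 - <<'E'
from h import *
C=cam("wrist");p,R,f=pose()
q=np.array([[234,139],[222,213.5],[228,176],[213.5,168],[242,171]])/4+[276-55,159-45]
W=p2w(C,q,57.);d=W[0]-W[1];print(W[:,:2].round(1),np.hypot(*d[:2]),"ang",np.arctan2(d[1],d[0])%np.pi, np.hypot(*(W[3]-W[4])[:2]))
# key in hand: nominal points for the gripped key: bow centre at tool z=-25.4, top -38.4
for n,X in dict(tip_near=[6,0,25.6],tip_near0=[5,0,25.6],bowtopnear=[16,0,-38.4],bowbotnear=[16,0,-12.4],bowtopfar=[-16,0,-38.4]).items(): print(n,w2p(C,p+R@X).round(1))
im=cv2.imread("pics/w16.png");print("col 277:");
for r in range(226,300,2): print(r,cv2.cvtColor(im[r:r+1,277:278],cv2.COLOR_BGR2HSV)[0,0],end="; ")
print("key phi",f-np.pi/2)
E
```

```text
[[ 525.1 -201.5]
 [ 538.7 -202.8]
 [ 531.8 -202.1]
 [ 530.5 -204.9]
 [ 530.7 -199.6]] 13.72456399694361 ang 3.0475506580162337 5.22772162738336
tip_near [[276.5 228.1]]
tip_near0 [[276.5 229.5]]
bowtopnear [[276.5 253. ]]
bowbotnear [[276.5 234.2]]
bowtopfar [[276.5 308.5]]
col 277:
226 [113  40 133]; 228 [108  42 133]; 230 [120   3 176]; 232 [120   3 178]; 234 [120   6 179]; 236 [ 24  70 187]; 238 [ 27 255 204]; 240 [ 26 255 205]; 242 [ 27 255 204]; 244 [ 27 255 204]; 246 [ 27 255 204]; 248 [ 27 255 205]; 250 [ 27 255 204]; 252 [ 27 255 205]; 254 [ 27 255 219]; 256 [ 27 255 222]; 258 [ 27 255 222]; 260 [ 27 255 222]; 262 [ 27 255 223]; 264 [ 27 255 222]; 266 [ 27 255 223]; 268 [ 27 255 222]; 270 [ 27 255 221]; 272 [ 27 255 221]; 274 [ 27 255 219]; 276 [ 27 255 220]; 278 [ 27 255 221]; 280 [ 27 255 220]; 282 [ 27 255 222]; 284 [ 27 255 222]; 286 [ 27 255 222]; 288 [ 27 255 221]; 290 [ 27 255 221]; 292 [ 27 255 220]; 294 [ 27 255 221]; 296 [ 27 255 221]; 298 [ 27 255 222]; key phi 0.06466040118263705
```

```bash
python3 - <<'E'
from h import *
go([531.4,-202.2,90],1.477)
E
```

```text
go [531.4, -202.2, 90] shift now [5.28 0.11 1.5 ] twist 0.158 | shift if twisted first [ 5.23 -0.72  1.5 ] tilt [-0.0021  0.0004]
```

>>> carry_out(steps=[0,0,0,0.08,0,0,0,0.078,2.6,-0.36,0,0,2.63,-0.36,0.5,0,0,0,0.5,0,0,0,0,0,0,0,0,0,0,0,0,0])

```text
time: 30.68
position: [533.1, -202.2, 96.6]
eef_rot: [0.047, 0.999, -0.0, 0.001]
force: [1.0, -0.4, -0.4]
opening: 0.114
finger_force: 30.0
```

```bash
python3 - <<'E'
from h import *
go([531.4,-202.2,85],1.477)
E
```

```text
go [531.4, -202.2, 85] shift now [ 0.17 -0.01  1.16] twist 0.001 | shift if twisted first [ 0.17 -0.01  1.16] tilt [ 0.0012 -0.0004]
```

>>> carry_out(steps=[0.1,0,0.6,0,0,0,0.5,0,0,0,0,0,0,0,0,0,0,0,0,0])

```text
time: 31.1
position: [531.7, -201.7, 84.8]
eef_rot: [0.046, 0.999, 0.0, -0.0]
force: [0.2, -0.0, -0.4]
opening: 0.114
finger_force: 30.0
```

```bash
python3 - <<'E'
from h import *
go([531.4,-202.2,80],1.477)
E
```

```text
go [531.4, -202.2, 80] shift now [ 0.02 -0.05  0.48] twist 0.001 | shift if twisted first [ 0.02 -0.06  0.48] tilt [-0.0004  0.0001]
```

>>> carry_out(steps=[0,-0.04,0.2,0,0,0,0.2,0,0,0,0.1,0,0,0,0.1,0,0,0,0,0,0,0,0,0])

```text
time: 31.6
position: [531.5, -202.1, 79.0]
eef_rot: [0.046, 0.999, 0.0, -0.0]
force: [-0.7, -0.3, -0.2]
opening: 0.11
finger_force: 30.0
```

The tip is about 3.5 mm below the mouth with no force, so it is in the slot. Continue.

>>> carry_out(steps=[0,0,0.2,0,0,0,0.2,0,0,0,0.2,0,0,0,0.2,0,0,0,0,0])

```text
time: 32.02
position: [531.3, -202.0, 70.3]
eef_rot: [0.046, 0.999, 0.0, -0.0]
force: [-0.0, 1.0, -0.7]
opening: 0.11
finger_force: 30.0
```

>>> carry_out(steps=[0,0,0.2,0,0,0,0.2,0,0,0,0.2,0,0,0,0,0])

```text
time: 32.35
position: [531.3, -202.0, 64.4]
eef_rot: [0.046, 0.999, 0.0, -0.0]
force: [-0.7, 0.2, -0.4]
opening: 0.113
finger_force: 30.0
```

>>> carry_out(steps=[0,0,0.2,0,0,0,0.2,0,0,0,0,0,0,0,0,0])

```text
time: 32.68
position: [531.5, -202.1, 60.8]
eef_rot: [0.046, 0.999, 0.0, -0.0]
force: [-0.3, 0.3, -0.4]
opening: 0.113
finger_force: 30.0
```

>>> carry_out(steps=[0,0,0.1,0,0,0,0.1,0,0,0,0.1,0,0,0,0,0])

```text
time: 33.02
position: [531.7, -202.2, 58.5]
eef_rot: [0.046, 0.999, -0.0, 0.0]
force: [-1.6, -0.6, 2.7]
opening: 0.109
finger_force: 30.0
```

>>> carry_out(steps=[0,0,0.1,0,0,0,0,0])

```text
time: 33.18
position: [531.8, -202.3, 58.5]
eef_rot: [0.046, 0.999, -0.0, 0.001]
force: [-2.1, 1.6, 7.4]
opening: 0.112
finger_force: 30.0
```

The shoulder is seated at z = 58.5 with 7 N. Turn clockwise.

>>> carry_out(steps=[0,0,0,0.1,0,0,0,0.1,0,0,0,0.1,0,0,0,0.1,0,0,0,0.1,0,0,0,0.1,0,0,0,0.1,0,0,0,0.1,0,0,0,0.1,0,0,0,0.1,0,0,0,0,0,0,0,0])

```text
time: 34.18
position: [532.3, -202.0, 58.5]
eef_rot: [0.52, 0.854, 0.001, 0.001]
force: [-0.9, 3.3, 7.1]
opening: 0.118
finger_force: 30.0
```

```bash
python3 - <<'E'
from h import *
s=bot.sense();print(pose()[2],s["wrist_torque"],s["force"])
E
```

```text
0.4778749891585483 [ 0.36211575  0.1830463  -0.01453499] [-0.93314002  3.25798296  7.0896275 ]
```

>>> carry_out(steps=[0,0,0,0.05,0,0,0,0.05,0,0,0,0,0,0,0,0])

```text
time: 34.52
position: [532.3, -202.0, 58.5]
eef_rot: [0.562, 0.827, 0.001, 0.001]
force: [-0.6, 1.3, 5.7]
opening: 0.108
finger_force: 30.0
```

```bash
python3 - <<'E'
from h import *
s=bot.sense();print(pose()[2],s["wrist_torque"],s["force"])
E
```

```text
0.3781069062594376 [0.35985232 0.16066489 0.01365278] [-0.553559    1.30695317  5.65972547]
```

>>> carry_out(steps=[0,0,0,0.05,0,0,0,0.05,0,0,0,0])

```text
time: 34.77
position: [532.3, -202.0, 58.5]
eef_rot: [0.603, 0.798, 0.001, 0.001]
force: [-1.1, 2.0, 6.3]
opening: 0.112
finger_force: 30.0
```

```bash
python3 - <<'E'
from h import *
s=bot.sense();print(pose()[2],s["wrist_torque"],s["force"])
E
```

```text
0.2757883840977054 [ 0.28390572  0.16538738 -0.03086404] [-1.07795466  2.01696131  6.25256403]
```

>>> carry_out(steps=[0,0,0,0.05,0,0,0,0.05,0,0,0,0])

```text
time: 35.02
position: [532.3, -202.0, 58.5]
eef_rot: [0.642, 0.766, 0.001, 0.001]
force: [0.3, 1.3, 6.8]
opening: 0.112
finger_force: 30.0
```

```bash
python3 - <<'E'
from h import *
s=bot.sense();print(pose()[2],s["wrist_torque"],s["force"])
E
```

```text
0.17571933842565185 [ 0.28562002  0.22728006 -0.0115309 ] [0.27271578 1.28243549 6.84867044]
```

>>> carry_out(steps=[0,0,0,0.05,0,0,0,0.05,0,0,0,0,0,0,0,0])

```text
time: 35.35
position: [532.4, -202.0, 58.5]
eef_rot: [0.679, 0.734, 0.001, 0.001]
force: [-1.0, 2.7, 5.8]
opening: 0.109
finger_force: 30.0
```

```bash
python3 - <<'E'
from h import *
s=bot.sense();print(pose()[2],s["wrist_torque"],s["force"])
C,im=shot("wrist","w17.png")
u,v=w2p(C,[531.8,-202.1,65])[0].astype(int);print(u,v)
cv2.imwrite("pics/c17.png",cv2.resize(im[170:300,190:370],None,fx=4,fy=4,interpolation=cv2.INTER_CUBIC))
E
```

```text
0.07834944922540184 [0.33394086 0.22262571 0.1300488 ] [-0.99629808  2.74279108  5.768545  ]
275 255
```

>>> carry_out(steps=[0,0,0,0.04,0,0,0,0,0,0,0,0])

```text
time: 35.65
position: [532.4, -202.0, 58.5]
eef_rot: [0.693, 0.721, 0.001, 0.001]
force: [-0.4, 0.8, 6.0]
opening: 0.113
finger_force: 30.0
```

```bash
python3 - <<'E'
from h import *
s=bot.sense();print(pose()[2],s["wrist_torque"],s["force"])
E
```

```text
0.038623097431601805 [0.29243855 0.18351828 0.24359371] [-0.40698672  0.80416075  6.02890785]
```

Torque rose to 0.24 N m, well above friction, so the plug is at its on stop. Release and rise.

>>> carry_out(steps=[0,0,0,0,0,0,0,0,0,0,0,0,0,0,0,0,0,0,-1,0,0,0,-2,0,0,0,-3,0,0,0,-4,0,0,0,-3,0,0,0,0,0,0,0,0,0], fingers=0.6)

```text
time: 36.57
position: [532.6, -202.7, 190.4]
eef_rot: [0.694, 0.72, 0.001, 0.003]
force: [-1.1, 0.1, -0.6]
opening: 0.4
finger_force: 0.0
```

```bash
python3 - <<'E'
from h import *
C,im=shot("wrist","w18.png");print(pose());print(*yel(C,im,97),sep="\n")
go([470,-60,200],1.571)
E
```

```text
(array([ 531.79563512, -202.32838965,  187.87818058]), array([[-3.79683499e-02,  9.99277977e-01,  1.38863926e-03],
       [ 9.99278645e-01,  3.79693746e-02, -7.19128022e-04],
       [-7.71334560e-04,  1.36033345e-03, -9.99998777e-01]]), np.float64(0.03797853892709388))
(array([ 531.6, -199.1], dtype=float32), np.float32(35.7), np.float32(10.3), 1.722, array([275., 205.]))
go [470, -60, 200] shift now [14.46 -5.63 -1.23] twist -1.533 | shift if twisted first [ 6.17 14.23 -1.23] tilt [ 0.0014 -0.0007]
```

>>> carry_out(steps=[3,-1.6,0,0,3,-1.6,0,0,3,-1.6,0,0,3,-1.6,0,0,3,-1.6,0,0,3,-1.6,0,0,3,-1.6,0,0,3,-1.6,0,0,0,0,0,0,0,0,0,0])

```text
time: 37.45
position: [393.6, 33.8, 185.7]
eef_rot: [0.692, 0.722, -0.001, -0.001]
force: [0.7, -0.7, -0.2]
opening: 0.398
finger_force: 0.0
```

```bash
python3 - <<'E'
from h import *
C,t=shot("top","t19.png");C2,s=shot("scene","s19.png")
a=cv2.resize(t[185:305,80:200],(360,360),interpolation=cv2.INTER_CUBIC)
b=cv2.resize(t[185:305,330:460],(390,360),interpolation=cv2.INTER_CUBIC)
c=cv2.resize(s[210:320,320:450],(390,230),interpolation=cv2.INTER_CUBIC);d=cv2.resize(s[100:200,150:280],(360,230),interpolation=cv2.INTER_CUBIC)
cv2.imwrite("pics/c19.png",np.vstack([np.hstack([a,b]),np.hstack([d,c])]))
E
```

```text
(no output)
```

View pics/c19.png

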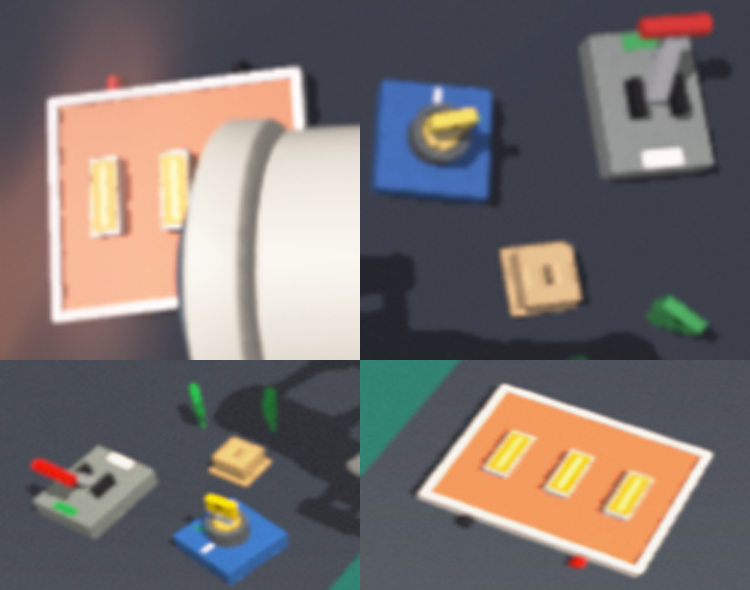

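The check shows all three coupons lying flat and gold side up inside the rim. The isolator is over at the green mark, and the key stands in the switch pointing to green. I hand in.

```bash
python3 -c "
from workcell import bot
print(bot.finish_job())"
```

```text
the job is handed in; nothing more can be done
None
```

Job handed in: all three coupons are gold side up on the bed, the isolator is on, and the key is fully in the switch and turned clockwise to its on stop.

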